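Stack the lens-cap tray on the drawer unit under the lamp bar

TASK

Take the loose grey lens-cap tray by its fin and stack it on the grey socket tray on top of the clear drawer unit, under the low lamp bar, so that all four of its lugs are fully home in the four sockets and it sits flush and level. The socket tray may stand anywhere along its short slide, so feel for the sockets; keep the tray upright and in hand until it is home, do not drop or ram it, do not bump the lamp, and leave everything else where it is.

Things in the scene. Friction and masses are not known exactly. Their poses are not given: they have to be found in the camera images.
- cap_tray: Loose grey plastic tray to be stacked, about 0.16 kg (varies), caps fixed inside. Origin: centre of its underside, level with its lug tips; z up. It stands on its lugs on the work surface, yawed up to 0.5 rad. The tray is 104 (x) by 92 (y) mm, its floor's underside at z = 10, its rim at z = 38 mm. Symmetric: either way round will do.
- fin_grip (a point): Good grip point, at x = 0, y = 0, z = 72 mm of the cap tray, inside its central upright carrying fin. The fin is 48 mm long along the tray's x, 12 mm thick along its y, and rises to z = 85 mm. Grip it across y.
- lug (a point): Tip of one of the cap tray's four lugs, at x = 42, y = 36 mm of the tray; the four stand at x = +-42, y = +-36 mm. Each is round, 10 mm across and 10 mm long, its lowest 2.5 mm tapering to 7.6 mm across.
- unit: Fixed clear drawer unit, 160 (x) by 120 (y) by 45 mm high, its two small shut drawers at the front (-x, towards the robot), yawed up to 0.25 rad. Origin: centre of the underside, on the work surface; z up. A grey socket tray lies on top. The cap tray's origin stands at z = 65 mm here when its lugs rest on the socket tray beside the sockets, at 55 mm when fully home.
- slide_mid (a point): Fixed point of the unit at its x = -7, y = 0, z = 65 mm: height of the socket tray's top, middle of its slide. The socket tray (144 x by 91 y by 20 mm, slides along x, about 12 N) has its centre up to 13 mm before or behind this point: not measured, see or feel it. Its four sockets, 13 mm square, 14 mm deep, lie at x = +-42, y = +-36 mm from its centre.
- bar_edge (a point): Middle of the lower front edge of the lamp bar, at x = -15, y = 0, z = 240 mm of the unit.
- lamp: Lamp bar fixed to the unit, same origin and axes. The bar runs along y, 290 mm long, x = -15 to 20, z = 240 to 264 mm, on 14 mm posts at y = +-138 mm (feet 90 by 30 mm). It is over the middle of the sockets: a hand pointing straight down on the stacked tray's fin hits it; one leaning back to the unit's front (-x) by 30 to 45 degrees passes in front of it.
- dish: Bystander: black ceramic dish, 196 mm across, 22 mm high, origin at the centre of its underside, holding the next three.
- filter_wrench: Bystander in the dish: grey plastic filter wrench, a ring 58 mm across with a short handle along its y, 6 mm thick.
- blower: Bystander in the dish: silicone blower standing on its flat base, 48 mm across, 95 mm high.
- uv_filter: Bystander in the dish: glass UV filter, 57 mm across, 7 mm thick.
- lens_cap: Bystander: black lens cap lying on the surface, 62 mm across, 9 mm thick.
- step_ring: Bystander: dark metal ring lying on the surface, 72 mm across, 8 mm thick.
- lens: Bystander: black lens standing upright, 70 mm across, 66 mm high.
There are look-alikes about, which are no part of the job. Leave any green or purple look-alike of the cap_tray alone.

How it is judged:
On the way, in this order (a step that is already met when the one before it is completed fails the run):
1. the cap tray is carried upright, in the hand, clear of the work surface (height (world z) of cap_tray above 0.03 m and angle between cap_tray's own z axis and vertical below 0.3 rad and contact force between the fingers and cap_tray above 0.5 N), for 0.2 s.
2. the lugs are home in the sockets while the tray is still in the hand (z of cap_tray in the frame of unit between 0.052 and 0.0575 m and x of cap_tray in the frame of unit between -0.027 and 0.013 m and y of cap_tray in the frame of unit between -0.006 and 0.006 m and angle between cap_tray's own z axis and vertical below 0.03 rad and angle between the x axis of cap_tray and the x axis of unit, either way round below 0.06 rad and contact force between the fingers and cap_tray above 0.5 N), for 0.1 s.
At the end, for the whole second after the job is handed in: The cap tray is released and at rest with all four lugs home in the sockets: its origin 52 to 57.5 mm above the unit's underside, x from -27 to +13 mm and y within 6 mm of the unit's origin, upright within 0.03 rad and its x axis within 0.06 rad of the unit's (either way round) (z of cap_tray in the frame of unit between 0.052 and 0.0575 m and x of cap_tray in the frame of unit between -0.027 and 0.013 m and y of cap_tray in the frame of unit between -0.006 and 0.006 m and angle between cap_tray's own z axis and vertical below 0.03 rad and angle between the x axis of cap_tray and the x axis of unit, either way round below 0.06 rad and linear speed of cap_tray below 0.02 m/s and contact force between the fingers and cap_tray below 0.3 N); the robot touches nothing.
It fails at once if the lamp is bumped (over 5 N) (contact force between anything else and lamp above 5 N).
It fails at once if the cap tray is rammed onto the unit (over 45 N) (contact force between cap_tray and unit above 45 N).
It fails at once if the cap tray is tipped over 0.5 rad (angle between cap_tray's own z axis and vertical above 0.5 rad).
It fails at once if a bystander is moved more than 25 mm (distance of any of dish, filter_wrench, blower, uv_filter, lens_cap, step_ring, lens from where it was at the start of the episode above 0.025 m).
It also fails if it takes over 72 s, if anything falls off the work surface, if the arm or the gripper's body presses on something with over 40 N, if the wrist force passes 120 N, or if a joint passes its speed limit or range.

ROBOT

A 6-joint arm with a two-finger parallel gripper is mounted at the origin on the work surface. World frame = base frame: x ahead of the robot, y to its left, z up, the work surface at z = 0. Lengths are in m, angles in rad, forces in N, time in s.
With the tool pointing down it reaches from about 0.35 to 0.975 m from the base axis. Payload 4.9 kg.
Tool frame: the origin (TCP) lies at the very end of the fingers, on their centre line; the grasp point (between the pads) lies 19 mm behind it; z points along the fingers, y is the line along which they close (so a half turn about z gives the same grasp; the last joint's range is limited). The gripper opens to 85 mm and grips with 20 to 120 N. Pads are 22 mm wide; open, the fingers measure 114 mm over their backs; the gripper's body (76 mm by 85 mm) begins 54 mm behind the grasp point. The pads swing forward as they close: fully open they stand 13 mm farther back than shut.
Start: joints at [1.028, 0.053, 1.613, -0, 1.476, -0.119], TCP at [0.257, 0.57, 0.231] pointing down, gripper open.
Joint ranges: [-3.01, 3.01], [-1.01, 2.22], [0.06, 2.58], [-1.02, 4.17], [0.09, 2.62], [-3.14, 3.14]. Speed limits (rad/s): [2.57, 2.57, 3.14, 3.14, 3.14, 3.14].

INTERFACE

Orientations are given as a rotation vector (axis times angle).
In Python, from station import ctrl gives the robot as it stands.
- The arm moves only by the tool jog_arm, never from a script. Its argument "plan" is a list of rows, each a list of 7 numbers: the shift along the tool's x, y, z in units of 0.02 m (1.0 is 0.02 m), then the turn, a rotation vector about the tool's x, y, z in units of 45 degrees (1.0 is 45 degrees), then the opening, from -1 (shut) to 1 (fully open). A call has 1 to 8 rows; each row shifts and turns the commanded pose from where the row before left it, along the tool's axes as they then stand; what a row does not reach is not made up. A row lasts 1/10 s, in which the tool goes at most 50 mm and 8.59 degrees, less where a joint would pass 70% of its speed; a pose out of reach is approached as far as the arm can. A call with a number of a shift or a turn outside -1 to 1 is refused whole. A call with a gripper value outside its range is refused whole. The fingers move at their own pace and stop on an object; "grip_force" is the grip in N (left out, the last holds). Time passes only in rows, so rows that do not move let the fingers close. It gives the time, the measured TCP pose, the force, the opening and the grip force at its end, in the units of the state.
- ctrl.get_obs(): the state, without advancing time (a new reading comes with each control period).
- ctrl.get_image(name): name is "side" or "top"; returns (picture, depth): 400x640x3 uint8, red, green, blue; 400x640 float32, m along the optical axis (not along the pixel's ray), 0 where there is no reading.
- ctrl.camera_info(name): a dict with "camera_matrix" (3x3 intrinsics, pixels), "rvec" (rotation vector, rad) and "tvec" (3), from world to camera coordinates, as OpenCV has them. Camera axes: x right, y down, z forward; pixel columns grow to the right and rows downward; lengths in m; the calibration is good to about 2 mm. A picture is of the moment at which its call begins. camera_info takes no time and is no camera call.
- ctrl.finish_job(): hands the job in; it is judged then, once.
The state is a dict: "t": time; "q": joint angles; "dq": joint speeds; "effort": joint torques, N m; "tool_pos": TCP position; "tool_rot": TCP orientation; "contact_force": force on the tool from outside, world axes, zero at the start; "wrist_torque": the same for the moment, N m; "opening": finger opening in m; "grip_force": force on a finger pad.
Only numpy, scipy, OpenCV 4.12 (cv2) and the standard library are available. Lean on these libraries where they do the work, as an engineer would, in place of code of your own. Each camera call takes 0.05 s, during which the arm holds its last target. There are 200 camera calls.

## Working session

There is one attempt and no reset: what is moved stays moved. The work goes in short steps, Python scripts to look and compute and a tool call to move; the robot and the scene stay as the last step left them, time stands still between calls to the robot, and variables do not carry over. Pictures are saved under pics/ and viewed, at most 10 in all, crops included, and the job is handed in when it is done.

Besides the shell and the picture viewer there is one more tool, called as name(argument=value, ...), one argument or row to a line, values as JSON. jog_arm: Moves the arm, as the interface text tells. Shifts and turns lie within -1 to 1; 1 stands for 0.02 m of shift or 45 degrees of turn. Its arguments: {"type":"object","properties":{"plan":{"type":"array"},"grip_force":{"type":"number"}},"required":["plan"]}

```bash
mkdir -p pics; python3 - <<'E'
from station import ctrl
import cv2,numpy as np
for n in("top","side"):
    im,d=ctrl.get_image(n); cv2.imwrite(f"pics/{n}0.png",im[:,:,::-1]); np.savez(f"pics/{n}0.npz",im=im,d=d)
    i=ctrl.camera_info(n); print(n,{k:np.round(v,4).tolist() for k,v in i.items()})
print(ctrl.get_obs())
E
```

```text
top {'camera_matrix': [[491.2235, 0.0, 319.461], [0.0, 491.2235, 204.0663], [0.0, 0.0, 1.0]], 'rvec': [2.1316, -2.1241, 0.2334], 'tvec': [0.0175, 0.5324, 1.1696]}
side {'camera_matrix': [[366.5507, 0.0, 313.2655], [0.0, 366.5507, 205.8727], [0.0, 0.0, 1.0]], 'rvec': [2.3553, -0.4644, 0.1858], 'tvec': [-0.4763, 0.2615, 0.824]}
{'t': 0.1, 'q': array([ 1.02799588e+00,  5.32909760e-02,  1.61414242e+00, -2.23136334e-06,
        1.47601631e+00, -1.19009799e-01]), 'dq': array([ 0.00116919, -0.00189451, -0.00434291, -0.00113398,  0.00057409,
       -0.00159092]), 'effort': array([ 1.70484527e-04, -3.94905603e+01, -3.71364462e+01, -1.16907686e-04,
        3.87044114e-03,  1.00701374e-05]), 'tool_pos': array([0.25672518, 0.5692233 , 0.23019441]), 'tool_rot': array([-6.60591407e-01, -3.07073906e+00,  2.75940357e-03]), 'contact_force': array([0.1704409 , 0.03252446, 0.08600936]), 'wrist_torque': array([-0.0352107 , -0.0222342 ,  0.01753544]), 'grip_force': 0.0, 'opening': 0.0852714789766158}
```

View pics/top0.png

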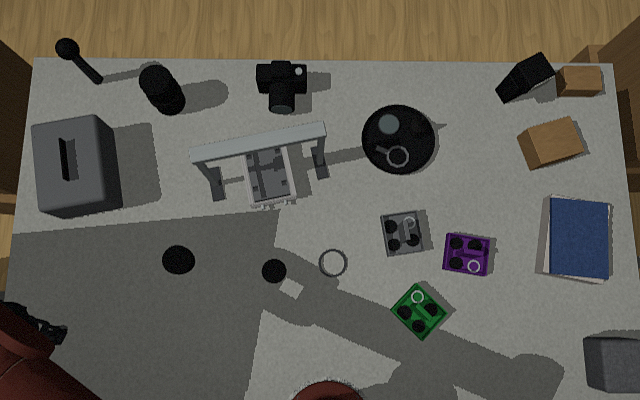

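View pics/side0.png

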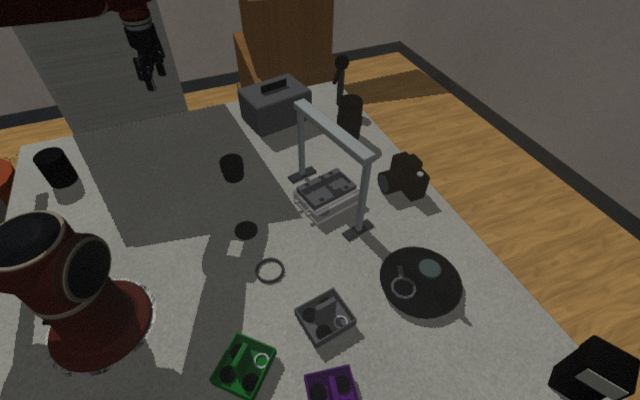

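The top view shows three candidates: grey at (405,233), green at (419,311) and purple at (467,254). Only the grey one fits the description; it appears at (326,318) in the side view. The unit is at (270,175) in the top view, under the bar running from (190,152) to (325,132). I'll confirm in an enlarged crop and measure.

```bash
cat > h.py <<'E'
import cv2,numpy as np
from station import ctrl
def cam(n):
    i=ctrl.camera_info(n); R=cv2.Rodrigues(np.array(i["rvec"]))[0]; return np.array(i["camera_matrix"]),R,np.array(i["tvec"]).ravel()
def cloud(n,d):
    K,R,t=cam(n); v,u=np.mgrid[:d.shape[0],:d.shape[1]]
    p=np.stack([(u-K[0,2])/K[0,0]*d,(v-K[1,2])/K[1,1]*d,d],-1)
    w=(p-t)@R; w[d==0]=np.nan; return w
def ray(n,uv,z):
    K,R,t=cam(n); c=-R.T@t; uv=np.atleast_2d(uv).astype(float)
    dr=np.c_[(uv-K[:2,2])/K[0,0],np.ones(len(uv))]@R
    return c+dr*((z-c[2])/dr[:,2])[:,None]
def pix(n,p):
    K,R,t=cam(n); q=(np.atleast_2d(p)@R.T+t)@K.T; return q[:,:2]/q[:,2:]
E
python3 - <<'E'
from h import *
T=np.load("pics/top0.npz");S=np.load("pics/side0.npz")
def crop(im,x,y,w,h): return cv2.resize(im[y:y+h,x:x+w,::-1],(400,300),interpolation=cv2.INTER_CUBIC)
a=crop(T['im'],365,200,80,60);b=crop(S['im'],286,280,80,60);c=crop(T['im'],180,108,160,120);d=crop(S['im'],280,90,160,120)
big=np.vstack([np.hstack([a,b]),np.hstack([c,d])]);cv2.imwrite("pics/crop.png",cv2.convertScaleAbs(big,alpha=1.4))
W=cloud("top",T['d']);V=cloud("side",S['d'])
for n,C,(x,y,w,h) in(("top",W,(365,200,80,60)),("side",V,(286,280,80,60)),("topU",W,(240,140,60,70)),("sideU",V,(290,160,70,60))):
    p=C[y:y+h,x:x+w].reshape(-1,3);p=p[~np.isnan(p[:,0])]
    print(n,np.histogram(p[:,2],bins=np.arange(-.02,.28,.01))[0])
np.save("pics/W.npy",W);np.save("pics/V.npy",V)
E
```

```text
top [   0 1346 1855  830  296  229   62   17   20   17  103    1    0    0
    0    0    0    0    0    0    0    0    0    0    0    0    0    0
    0    0]
side [   0 1558 1132 1017  326  431   47   49   45   46  133    0    0    0
    0    0    0    0    0    0    0    0    0    0    0    0    0    0
    0    0]
topU [   0  498  507   33   65   58  732 1018  659   11    0    0    0    0
    0    0    0    0    0    0    0    0    0    0    0    0   42  100
  457    0]
sideU [  0 806 988 139 188 189 449 762 613   7   9   7   5   6   3   4   1   0
   0   0   0   0   0   0   0   0   6   0   0   0]
```

View pics/crop.png

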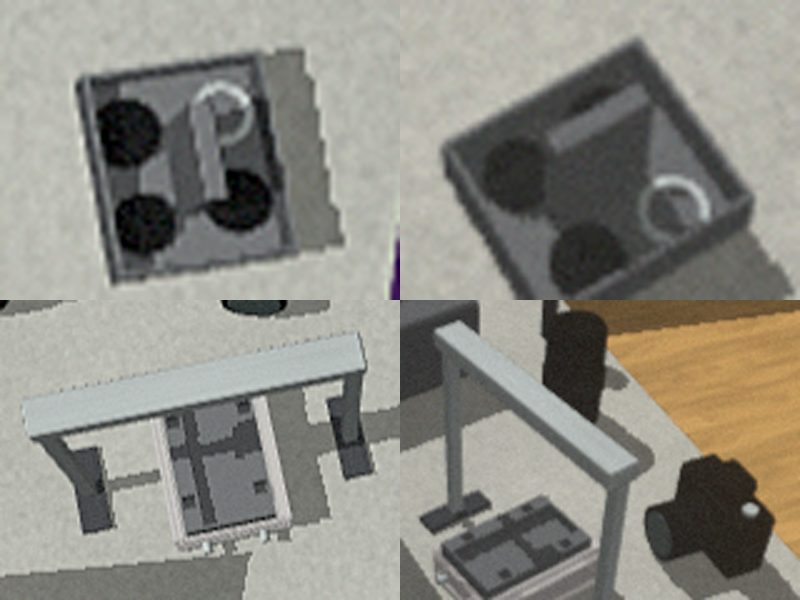

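The crop confirms the grey tray, with its fin across the middle and caps inside. The socket tray's four dark sockets show in the side view. Next I measure poses from both views.

```bash
python3 - <<'E'
from h import *
W=np.load("pics/W.npy");V=np.load("pics/V.npy")
def rect(p,nm):
    c,s,a=cv2.minAreaRect((p[:,:2]*1000).astype(np.float32)); 
    if s[0]<s[1]: s=(s[1],s[0]); a+=90
    print(nm,len(p),"c",np.round(c,1),"size",np.round(s,1),"longaxis deg",round((a+90)%180-90,2),"z med",round(np.median(p[:,2])*1000,1))
    return c
def sel(C,x,y,w,h,lo,hi,comp=True):
    m=np.zeros(C.shape[:2],np.uint8); z=C[y:y+h,x:x+w,2]; m[y:y+h,x:x+w]=(z>lo)&(z<hi)
    if comp:
        n,l,st,_=cv2.connectedComponentsWithStats(m); k=1+np.argmax(st[1:,4]); m=(l==k)
    return C[m.astype(bool)]
for n,C,b,u in(("top",W,(365,200,80,60),(235,130,70,80)),("side",V,(280,275,90,80),(280,155,90,80))):
    rect(sel(C,*b,.078,.1),n+" fin"); rect(sel(C,*b,.03,.045,False),n+" rim")
    rect(sel(C,*b,.02,.1),n+" tray")
    p=sel(C,*u,.058,.075); rect(p,n+" sockettray")
rect(sel(W,180,110,160,70,.24,.28),"top bar");rect(sel(V,280,90,110,75,.254,.28),"side bar")
rect(sel(W,235,130,70,80,.035,.05),"ledge top")
# sockets in side image
S=np.load("pics/side0.npz");m=S['im'].sum(2)
import json
np.set_printoptions(linewidth=250)
K=pix("side",sel(V,280,155,90,80,.058,.075)); print("side extent",K.min(0),K.max(0))
g=cv2.resize(S['im'][155:215,285:365,::-1],(800,600),interpolation=cv2.INTER_CUBIC);cv2.imwrite("pics/sock.png",cv2.convertScaleAbs(g,alpha=1.8))
E
```

```text
top fin 108 c [ 463.4 -188.6] size [48.1 12.1] longaxis deg 9.23 z med 85.5
top rim 284 c [ 464.  -188.7] size [104.9  94. ] longaxis deg 8.66 z med 37.5
top tray 479 c [ 463.9 -188.6] size [104.9  93.9] longaxis deg 8.58 z med 32.4
top sockettray 696 c [605.3 149.9] size [125.3  91.1] longaxis deg 12.48 z med 64.9
side fin 140 c [ 465.3 -188.3] size [47.  13.4] longaxis deg 10.39 z med 84.3
side rim 485 c [ 466.2 -187.8] size [105.9  93.7] longaxis deg 8.88 z med 36.5
side tray 1110 c [ 466.2 -187.8] size [106.1  93.7] longaxis deg 8.95 z med 36.2
side sockettray 660 c [618.2 153.9] size [147.7  95.9] longaxis deg 12.03 z med 64.2
top bar 2521 c [623.8 154.2] size [289.6  38.1] longaxis deg -77.16 z med 263.7
side bar 1238 c [625.1 154.4] size [290.4  38.5] longaxis deg -77.21 z med 263.3
ledge top 419 c [605.2 150. ] size [132.5 120.4] longaxis deg 12.42 z med 44.8
side extent [297. 168.] [356. 207.]
```

View pics/sock.png

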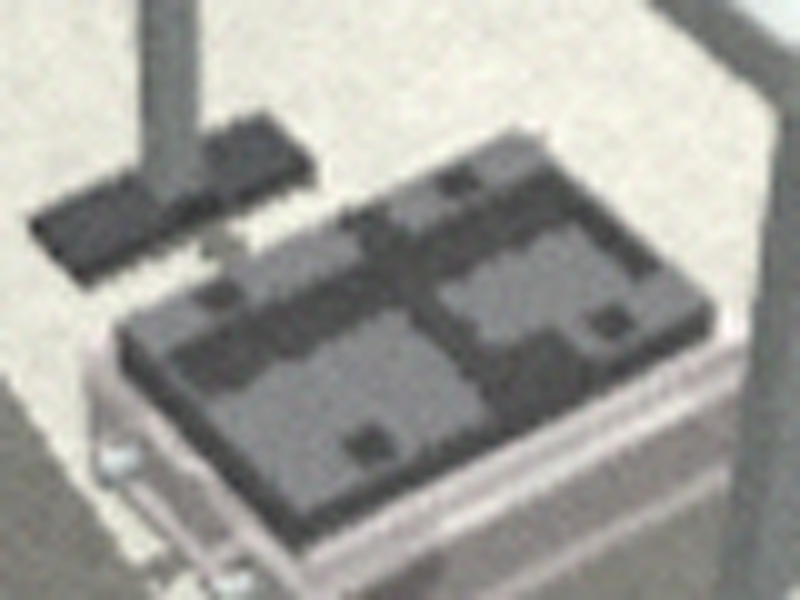

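Fin and tray centre are at about (464.5,-188.5) mm, yaw 8.9°, with fin top z 85. The unit yaw is about 12.6°. The image shows sockets in the zoomed crop at about (220,293), (460,180), (612,320) and (370,440). Now I cast those onto z=65 mm and prepare the planner.

```bash
cat > plan.py <<'E'
import sys,json
from h import *
from scipy.spatial.transform import Rotation as Ro
def rot(yaw,lean):
    y,a=np.radians([yaw,lean]); z=np.array([np.sin(a)*np.cos(y),np.sin(a)*np.sin(y),-np.cos(a)]); yy=np.array([-np.sin(y),np.cos(y),0])
    return np.c_[np.cross(yy,z),yy,z]
def rows(pts,grip,cmd=None,vmax=.95,tmax=.185):
    """pts: list of (TCP xyz m, R). prints rows; starts at measured pose"""
    o=ctrl.get_obs(); p=np.array(o["tool_pos"]) if cmd is None else cmd[0]; R=Ro.from_rotvec(o["tool_rot"]) if cmd is None else cmd[1]
    out=[]
    for P,Rt in pts:
        Rt=Ro.from_matrix(Rt); rv=(R.inv()*Rt).as_rotvec(); L=np.linalg.norm(P-p)
        n=int(max(np.ceil(L/.02/vmax),np.ceil(np.degrees(np.linalg.norm(rv))/45/tmax),1)); p0=p.copy(); R0=R
        for k in range(n):
            s=np.round(R.inv().apply(p0+(P-p0)*(k+1)/n-p)/.02,2)
            r=np.round((R.inv()*R0*Ro.from_rotvec(rv*(k+1)/n)).as_rotvec()/np.radians(45),3)
            p=p+R.apply(s*.02); R=R*Ro.from_rotvec(r*np.radians(45)); out.append((s+0.).tolist()+(r+0.).tolist()+[grip])
        out.append(None)
    c=[]
    for r in out:
        if r is None or len(c)==8:
            if c: print(json.dumps(c).replace(' ',''))
            c=[]
        if r: c.append(r)
    print("end",p.round(4))
E
python3 - <<'E'
from plan import *
z=np.array([[220,293],[460,180],[612,320],[370,440]]);px=(z+.5)/10-.5+[285,155]
q=ray("side",px,.065)*1000;print(q.round(1),"mean",q.mean(0).round(1))
Rg=rot(8.9,40);G=np.array([.4645,-.1885,.072]);T=G+.019*Rg[:,2];pre=T-.1*Rg[:,2]
rows([(np.array([.36,.2,.24]),rot(8.9,40)),(pre,Rg),(T,Rg)],0.2)
E
```

```text
[[568.4 180.1  65. ]
 [650.9 197.9  65. ]
 [666.4 128.2  65. ]
 [584.9 110.8  65. ]] mean [617.7 154.2  65. ]
[[-0.59,-0.7,-0.02,-0.012,-0.041,-0.034,0.2],[-0.56,-0.72,-0.01,-0.013,-0.041,-0.033,0.2],[-0.55,-0.73,0.0,-0.012,-0.041,-0.034,0.2],[-0.53,-0.74,0.01,-0.012,-0.042,-0.034,0.2],[-0.51,-0.76,0.02,-0.013,-0.041,-0.033,0.2],[-0.49,-0.77,0.03,-0.012,-0.041,-0.034,0.2],[-0.46,-0.78,0.04,-0.012,-0.041,-0.033,0.2],[-0.45,-0.8,0.04,-0.013,-0.041,-0.034,0.2]]
[[-0.42,-0.81,0.05,-0.012,-0.041,-0.034,0.2],[-0.4,-0.82,0.05,-0.012,-0.042,-0.033,0.2],[-0.37,-0.83,0.06,-0.013,-0.041,-0.034,0.2],[-0.35,-0.84,0.07,-0.012,-0.041,-0.033,0.2],[-0.33,-0.85,0.06,-0.013,-0.041,-0.034,0.2],[-0.3,-0.86,0.07,-0.012,-0.041,-0.034,0.2],[-0.27,-0.87,0.07,-0.012,-0.041,-0.033,0.2],[-0.25,-0.87,0.07,-0.013,-0.042,-0.034,0.2]]
[[-0.23,-0.89,0.07,-0.012,-0.041,-0.034,0.2],[-0.2,-0.89,0.06,-0.012,-0.041,-0.033,0.2],[-0.17,-0.89,0.07,-0.013,-0.041,-0.034,0.2],[-0.15,-0.9,0.06,-0.012,-0.041,-0.033,0.2],[-0.12,-0.9,0.05,-0.012,-0.041,-0.034,0.2]]
[[0.17,-0.91,0.17,0.0,0.0,0.0,0.2],[0.17,-0.91,0.17,0.0,0.0,0.0,0.
[... 203 characters left out ...]
2]]
[[0.17,-0.91,0.17,0.0,0.0,0.0,0.2],[0.17,-0.91,0.17,0.0,0.0,0.0,0.2],[0.17,-0.91,0.17,0.0,0.0,0.0,0.2],[0.17,-0.91,0.17,0.0,0.0,0.0,0.2],[0.17,-0.91,0.18,0.0,0.0,0.0,0.2],[0.17,-0.91,0.17,0.0,0.0,0.0,0.2],[0.17,-0.91,0.17,0.0,0.0,0.0,0.2],[0.17,-0.91,0.17,0.0,0.0,0.0,0.2]]
[[0.17,-0.9,0.17,0.0,0.0,0.0,0.2],[0.17,-0.91,0.17,0.0,0.0,0.0,0.2],[0.17,-0.91,0.18,0.0,0.0,0.0,0.2],[0.17,-0.91,0.17,0.0,0.0,0.0,0.2],[0.17,-0.91,0.17,0.0,0.0,0.0,0.2],[0.17,-0.91,0.17,0.0,0.0,0.0,0.2]]
[[0.0,0.0,0.83,0.0,0.0,0.0,0.2],[0.0,0.0,0.84,0.0,0.0,0.0,0.2],[0.0,0.0,0.83,0.0,0.0,0.0,0.2],[0.0,0.0,0.84,0.0,0.0,0.0,0.2],[0.0,0.0,0.83,0.0,0.0,0.0,0.2],[0.0,0.0,0.83,0.0,0.0,0.0,0.2]]
end [ 0.4765 -0.1866  0.0575]
```

jog_arm(
  plan=[
    [-0.6, -0.7, 0, -0.012, -0.041, -0.034, 0.2],
    [-0.55, -0.7, 0, -0.012, -0.041, -0.034, 0.2],
    [-0.55, -0.75, 0, -0.012, -0.041, -0.034, 0.2],
    [-0.55, -0.75, 0, -0.012, -0.041, -0.034, 0.2],
    [-0.5, -0.75, 0, -0.012, -0.041, -0.034, 0.2],
    [-0.5, -0.75, 0, -0.012, -0.041, -0.034, 0.2],
    [-0.45, -0.8, 0, -0.012, -0.041, -0.034, 0.2],
    [-0.45, -0.8, 0, -0.012, -0.041, -0.034, 0.2],
  ],
)

```text
t: 0.9
tool_pos: [0.2961, 0.4281, 0.2365]
tool_rot: [0.298, 2.858, 0.027]
contact_force: [0.4, -0.3, 0.1]
opening: 0.0511
grip_force: 0.0
```

jog_arm(
  plan=[
    [-0.4, -0.8, 0.05, -0.012, -0.041, -0.034, 0.2],
    [-0.4, -0.8, 0.05, -0.012, -0.041, -0.034, 0.2],
    [-0.35, -0.8, 0.05, -0.012, -0.041, -0.034, 0.2],
    [-0.35, -0.85, 0.05, -0.012, -0.041, -0.034, 0.2],
    [-0.3, -0.85, 0.05, -0.012, -0.041, -0.034, 0.2],
    [-0.3, -0.85, 0.05, -0.012, -0.041, -0.034, 0.2],
    [-0.25, -0.85, 0.05, -0.012, -0.041, -0.034, 0.2],
    [-0.25, -0.85, 0.05, -0.012, -0.041, -0.034, 0.2],
  ],
)

```text
t: 1.7
tool_pos: [0.3334, 0.29, 0.2416]
tool_rot: [-0.02, 2.609, 0.051]
contact_force: [-0.1, -0.0, 0.1]
opening: 0.0513
grip_force: 0.0
```

jog_arm(
  plan=[
    [-0.2, -0.9, 0.05, -0.012, -0.041, -0.034, 0.2],
    [-0.2, -0.9, 0.05, -0.012, -0.041, -0.034, 0.2],
    [-0.2, -0.9, 0.05, -0.012, -0.041, -0.034, 0.2],
    [-0.15, -0.9, 0.05, -0.012, -0.041, -0.034, 0.2],
    [-0.1, -0.9, 0.05, -0.012, -0.041, -0.034, 0.2],
  ],
)

```text
t: 2.2
tool_pos: [0.3669, 0.2106, 0.2434]
tool_rot: [-0.197, 2.448, 0.055]
contact_force: [-0.5, 0.3, 0.9]
opening: 0.0513
grip_force: 0.0
```

jog_arm(
  plan=[
    [0.17, -0.9, 0.17, 0, 0, 0, 0.2],
    [0.17, -0.9, 0.17, 0, 0, 0, 0.2],
    [0.17, -0.9, 0.17, 0, 0, 0, 0.2],
    [0.17, -0.9, 0.17, 0, 0, 0, 0.2],
    [0.17, -0.9, 0.17, 0, 0, 0, 0.2],
    [0.17, -0.9, 0.17, 0, 0, 0, 0.2],
    [0.17, -0.9, 0.17, 0, 0, 0, 0.2],
    [0.17, -0.9, 0.17, 0, 0, 0, 0.2],
  ],
)

```text
t: 3.0
tool_pos: [0.4265, 0.0928, 0.2071]
tool_rot: [-0.19, 2.472, 0.038]
contact_force: [0.2, 0.1, -0.0]
opening: 0.0515
grip_force: 0.0
```

```bash
python3 - <<'E'
from plan import *
Rg=rot(8.9,40);G=np.array([.4645,-.1885,.072]);T=G+.019*Rg[:,2];pre=T-.1*Rg[:,2]
o=ctrl.get_obs();print(o['t'],o['q'].round(2),o['tool_pos'],o['contact_force'])
rows([(pre,Rg)],0.2)
E
```

```text
3.0 [-0.01 -1.01  2.49  0.09  1.01 -1.76] [0.42647448 0.09283657 0.20707963] [ 0.24008885  0.14398278 -0.03480605]
[[0.29,-0.88,0.09,-0.002,-0.003,0.0,0.2],[0.29,-0.89,0.08,-0.001,-0.003,0.001,0.2],[0.29,-0.88,0.09,-0.002,-0.002,0.0,0.2],[0.28,-0.89,0.08,-0.002,-0.003,0.001,0.2],[0.29,-0.88,0.08,-0.001,-0.003,0.0,0.2],[0.29,-0.89,0.07,-0.002,-0.003,0.001,0.2],[0.29,-0.88,0.08,-0.002,-0.003,0.0,0.2],[0.28,-0.89,0.08,-0.001,-0.003,0.001,0.2]]
[[0.29,-0.88,0.07,-0.002,-0.002,0.0,0.2],[0.29,-0.89,0.07,-0.002,-0.003,0.001,0.2],[0.28,-0.88,0.07,-0.001,-0.003,0.0,0.2],[0.29,-0.89,0.07,-0.002,-0.003,0.001,0.2],[0.29,-0.88,0.06,-0.002,-0.003,0.0,0.2],[0.28,-0.89,0.06,-0.001,-0.003,0.001,0.2],[0.29,-0.89,0.07,-0.002,-0.002,0.0,0.2],[0.29,-0.88,0.06,-0.002,-0.003,0.001,0.2]]
end [ 0.413  -0.1965  0.1339]
```

Joint 2 is near its range limit because the hand is close in and high, so I'll go lower first.

```bash
python3 - <<'E'
from plan import *
Rg=rot(8.9,40);G=np.array([.4645,-.1885,.072]);T=G+.019*Rg[:,2];pre=T-.08*Rg[:,2]
rows([(np.array([.43,.03,.14]),Rg),(pre,Rg)],0.2)
E
```

```text
[[0.47,-0.61,0.5,-0.005,-0.009,0.002,0.2],[0.46,-0.62,0.5,-0.006,-0.009,0.001,0.2],[0.47,-0.62,0.49,-0.005,-0.009,0.002,0.2],[0.48,-0.62,0.49,-0.005,-0.009,0.001,0.2],[0.47,-0.62,0.48,-0.006,-0.009,0.002,0.2]]
[[0.18,-0.92,-0.04,0.0,0.0,0.0,0.2],[0.18,-0.92,-0.03,0.0,0.0,0.0,0.2],[0.18,-0.93,-0.04,0.0,0.0,0.0,0.2],[0.19,-0.92,-0.04,0.0,0.0,0.0,0.2],[0.18,-0.92,-0.03,0.0,0.0,0.0,0.2],[0.18,-0.92,-0.04,0.0,0.0,0.0,0.2],[0.18,-0.92,-0.04,0.0,0.0,0.0,0.2],[0.18,-0.93,-0.03,0.0,0.0,0.0,0.2]]
[[0.18,-0.92,-0.04,0.0,0.0,0.0,0.2],[0.18,-0.92,-0.04,0.0,0.0,0.0,0.2],[0.19,-0.92,-0.03,0.0,0.0,0.0,0.2],[0.18,-0.92,-0.04,0.0,0.0,0.0,0.2]]
end [ 0.4257 -0.1945  0.1187]
```

jog_arm(
  plan=[
    [0.47, -0.6, 0.5, -0.005, -0.009, 0.002, 0.2],
    [0.47, -0.6, 0.5, -0.005, -0.009, 0.002, 0.2],
    [0.47, -0.6, 0.5, -0.005, -0.009, 0.002, 0.2],
    [0.47, -0.6, 0.5, -0.005, -0.009, 0.002, 0.2],
    [0.47, -0.6, 0.5, -0.005, -0.009, 0.002, 0.2],
  ],
)

```text
t: 3.5
tool_pos: [0.4408, 0.0331, 0.1418]
tool_rot: [-0.187, 2.442, 0.067]
contact_force: [0.7, 0.2, 0.2]
opening: 0.0513
grip_force: 0.0
```

jog_arm(
  plan=[
    [0.18, -0.92, -0.04, 0, 0, 0, 0.2],
    [0.18, -0.92, -0.04, 0, 0, 0, 0.2],
    [0.18, -0.92, -0.04, 0, 0, 0, 0.2],
    [0.18, -0.92, -0.04, 0, 0, 0, 0.2],
    [0.18, -0.92, -0.04, 0, 0, 0, 0.2],
    [0.18, -0.92, -0.04, 0, 0, 0, 0.2],
    [0.18, -0.92, -0.04, 0, 0, 0, 0.2],
    [0.18, -0.92, -0.04, 0, 0, 0, 0.2],
  ],
)

```text
t: 4.3
tool_pos: [0.4375, -0.1165, 0.1281]
tool_rot: [-0.187, 2.445, 0.068]
contact_force: [0.7, -0.1, 0.1]
opening: 0.0514
grip_force: 0.0
```

jog_arm(
  plan=[
    [0.18, -0.92, -0.04, 0, 0, 0, 0.2],
    [0.18, -0.92, -0.04, 0, 0, 0, 0.2],
    [0.18, -0.92, -0.04, 0, 0, 0, 0.2],
    [0.18, -0.92, -0.04, 0, 0, 0, 0.2],
    [0, 0, 0, 0, 0, 0, 0.2],
  ],
)

```text
t: 4.8
tool_pos: [0.4358, -0.192, 0.1216]
tool_rot: [-0.184, 2.445, 0.068]
contact_force: [0.5, -0.6, 0.1]
opening: 0.0513
grip_force: 0.0
```

```bash
python3 - <<'E'
from plan import *
Rg=rot(8.9,40);G=np.array([.4645,-.1885,.072]);T=G+.019*Rg[:,2]
o=ctrl.get_obs();print(o['t'],o['q'].round(2),o['tool_pos'],o['contact_force'])
rows([(T,Rg)],0.2)
im,d=ctrl.get_image("side");cv2.imwrite("pics/pre.png",im[200:400,200:500,::-1].repeat(2,0).repeat(2,1))
E
```

```text
4.8 [-0.92 -0.56  2.42  0.71  1.04 -2.93] [ 0.43580994 -0.19202481  0.12156818] [ 0.53169482 -0.57840078  0.07118863]
[[0.09,-0.01,0.76,-0.001,-0.002,-0.001,0.2],[0.09,-0.01,0.75,0.0,-0.002,-0.001,0.2],[0.1,-0.01,0.76,-0.001,-0.002,-0.001,0.2],[0.09,-0.01,0.75,0.0,-0.002,-0.002,0.2],[0.1,0.0,0.76,-0.001,-0.002,-0.001,0.2]]
end [ 0.4766 -0.1865  0.0574]
```

View pics/pre.png

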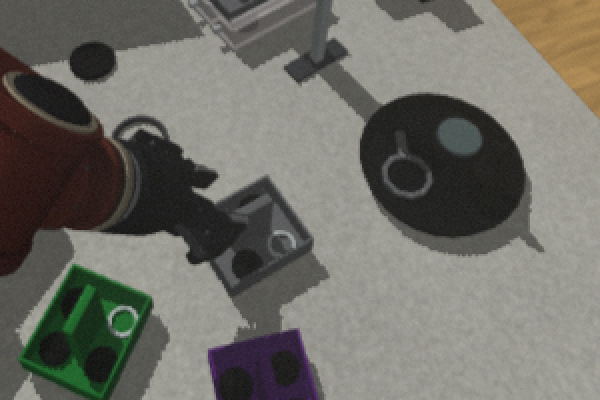

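The picture shows the fingers around (205,240) straddling the grey tray's fin near (260,215), with the green and purple trays clear. Descend and grip.

jog_arm(
  plan=[
    [0.1, -0.01, 0.75, -0.001, -0.002, -0.001, 0.2],
    [0.1, -0.01, 0.75, -0.001, -0.002, -0.001, 0.2],
    [0.1, -0.01, 0.75, -0.001, -0.002, -0.001, 0.2],
    [0.1, -0.01, 0.75, -0.001, -0.002, -0.001, 0.2],
    [0.1, -0.01, 0.75, -0.001, -0.002, -0.001, 0.2],
    [0, 0, 0, 0, 0, 0, 0.2],
  ],
)

```text
t: 5.45
tool_pos: [0.4754, -0.1827, 0.0558]
tool_rot: [-0.195, 2.438, 0.077]
contact_force: [-0.7, 0.1, 0.4]
opening: 0.0511
grip_force: 0.0
```

```bash
python3 - <<'E'
from plan import *
Rg=rot(8.9,40);G=np.array([.4645,-.1885,.072]);T=G+.019*Rg[:,2]
o=ctrl.get_obs();print(o['t'],o['q'].round(2),o['tool_pos'],o['contact_force'])
rows([(T,Rg)],0.2)
E
```

```text
5.45 [-0.82 -0.32  2.38  0.81  0.83 -3.04] [ 0.47540286 -0.18269989  0.05581337] [-0.72760735  0.06117838  0.383055  ]
[[-0.07,-0.2,-0.05,0.009,-0.002,0.002,0.2]]
end [ 0.4765 -0.1866  0.0575]
```

jog_arm(
  plan=[
    [-0.07, -0.2, -0.05, 0.009, -0.002, 0.002, 0.2],
    [0, 0, 0, 0, 0, 0, 0.2],
    [0, 0, 0, 0, 0, 0, -0.4],
    [0, 0, 0, 0, 0, 0, -1],
    [0, 0, 0, 0, 0, 0, -1],
    [0, 0, 0, 0, 0, 0, -1],
    [0, 0, 0, 0, 0, 0, -1],
  ],
  grip_force=60,
)

```text
t: 6.15
tool_pos: [0.4769, -0.189, 0.0592]
tool_rot: [-0.188, 2.435, 0.064]
contact_force: [-0.1, 0.3, -1.0]
opening: 0.0112
grip_force: 60.2
```

```bash
python3 - <<'E'
from plan import *
o=ctrl.get_obs();print(o['t'],o['q'].round(2),o['tool_pos'],o['contact_force'],o['wrist_torque'],o['opening'])
R=Ro.from_rotvec(o['tool_rot']).as_matrix();print(R.round(4))
print((o['tool_pos']-.019*R[:,2]).round(4))
# lift 100mm, keep R
rows([(o['tool_pos']+[0.02,0.0,.09],R)],-1)
E
```

```text
6.15 [-0.83 -0.32  2.38  0.81  0.83 -3.04] [ 0.47691108 -0.18899117  0.05924895] [-0.07486462  0.26930235 -1.02445741] [-0.04275032  0.40435913 -0.01969108] 0.011154605559461983
[[-0.7553 -0.1524  0.6374]
 [-0.1186  0.9883  0.0957]
 [-0.6445 -0.0033 -0.7646]]
[ 0.4648 -0.1908  0.0738]
[[-0.73,-0.03,-0.56,0.0,0.0,0.0,-1],[-0.73,-0.04,-0.56,0.0,0.0,0.0,-1],[-0.73,-0.03,-0.56,0.0,0.0,0.0,-1],[-0.73,-0.03,-0.56,0.0,0.0,0.0,-1],[-0.74,-0.04,-0.56,0.0,0.0,0.0,-1]]
end [ 0.497  -0.189   0.1493]
```

jog_arm(
  plan=[
    [-0.35, -0.02, -0.28, 0, 0, 0, -1],
    [-0.7, -0.03, -0.55, 0, 0, 0, -1],
    [-0.7, -0.03, -0.55, 0, 0, 0, -1],
    [-0.7, -0.03, -0.55, 0, 0, 0, -1],
    [-0.7, -0.03, -0.55, 0, 0, 0, -1],
    [-0.35, -0.02, -0.28, 0, 0, 0, -1],
    [0, 0, 0, 0, 0, 0, -1],
  ],
)

```text
t: 6.85
tool_pos: [0.4962, -0.1899, 0.1491]
tool_rot: [-0.19, 2.432, 0.061]
contact_force: [0.4, 0.1, -1.6]
opening: 0.0109
grip_force: 60.2
```

```bash
python3 - <<'E'
from plan import *
o=ctrl.get_obs();print(o['t'],o['q'].round(2),o['tool_pos'],o['contact_force'],o['wrist_torque'],o['opening'])
R=Ro.from_rotvec(o['tool_rot']).as_matrix();print(R.round(4))
G=o['tool_pos']-.019*R[:,2];print(G.round(4))
for n in("top","side"):
    im,d=ctrl.get_image(n);np.savez(f"pics/{n}1.npz",im=im,d=d)
    C=cloud(n,d); p=C.reshape(-1,3); 
    near=(np.linalg.norm(p[:,:2]-G[:2],axis=1)<.09)&(p[:,2]>.06)&(p[:,2]<.145)&~np.isnan(p[:,0])
    m=near&(abs(p[:,2]-.115)<.02);m=m.reshape(d.shape)
    print(n,m.sum(),np.histogram(p[near][:,2],bins=np.arange(.06,.15,.005))[0])
im=np.load("pics/side1.npz")['im'];u=pix("side",G)[0].astype(int);print(u)
c=im[max(u[1]-60,0):u[1]+60,u[0]-80:u[0]+80,::-1];cv2.imwrite("pics/lift.png",cv2.resize(c,None,fx=4,fy=4,interpolation=cv2.INTER_CUBIC))
E
```

```text
6.85 [-0.79 -0.44  2.29  0.69  0.95 -2.83] [ 0.49620191 -0.18991672  0.1491478 ] [ 0.41321551  0.06177863 -1.63102671] [-0.03672999  0.43702814  0.02182133] 0.010876892791989213
[[-0.7533 -0.1526  0.6398]
 [-0.1205  0.9883  0.0938]
 [-0.6466 -0.0065 -0.7628]]
[ 0.484  -0.1917  0.1636]
top 859 [  0   0   0   0   0   0   0  15 217 251 133  44  50 108  41   1   1]
side 1501 [  0   0   0   0   0   0   0  62 542 294 128 117 145 213   0   0   0]
[336 281]
```

View pics/lift.png

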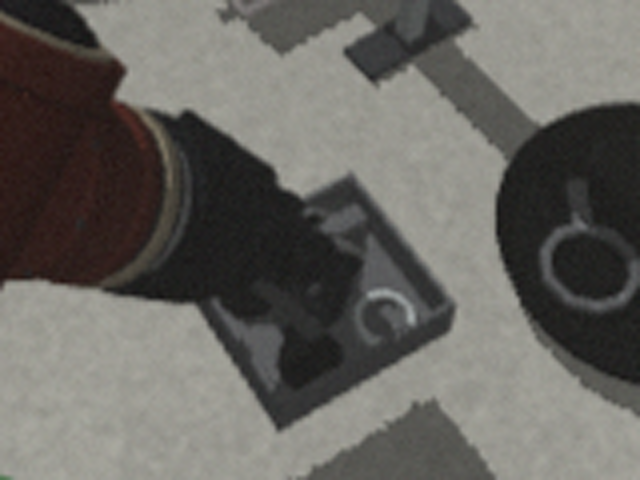

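The lift picture shows the tray in the hand, clear of the surface and apparently level. I'll measure its in-hand tilt and offset, then plan the carry.

```bash
cat > meas.py <<'E'
from plan import *
def meas(G,R,yaw0,zo,f):
    u=np.array([np.cos(yaw0),np.sin(yaw0)]);v=np.array([-u[1],u[0]])
    for n in("top","side"):
        z=np.load(f"pics/{n}{f}.npz");p=cloud(n,z['d']).reshape(-1,3);p=p[~np.isnan(p[:,0])]
        x=(p[:,:2]-G[:2])@u;y=(p[:,:2]-G[:2])@v
        rim=((abs(abs(x)-50.5e-3)<4e-3)&(abs(y)<.05)|(abs(abs(y)-44.5e-3)<4e-3)&(abs(x)<.056))&(abs(p[:,2]-zo-.038)<.0045)
        q=np.c_[x,y,p[:,2]][rim]
        A=np.c_[q[:,:2],np.ones(len(q))];w=np.ones(len(q),bool)
        for _ in range(4):
            c=np.linalg.lstsq(A[w],q[w,2],rcond=None)[0];r=q[:,2]-A@c;w=abs(r)<.0025
        al=(abs(x)<.062)&(abs(y)<.056)&(p[:,2]>zo+.012)&(p[:,2]<zo+.042)
        k=cv2.minAreaRect((p[al][:,:2]*1000).astype(np.float32))
        print(n,w.sum(),"slope x,y deg",np.degrees(c[:2]).round(2),"rim z",round(c[2]*1000,1),"rect",np.round(k[0],1),np.round(k[1],1),round(k[2],2))
E
python3 - <<'E'
from meas import *
o=ctrl.get_obs();R=Ro.from_rotvec(o['tool_rot']).as_matrix();G=o['tool_pos']-.019*R[:,2]
meas(G,R,np.radians(8.8),.0905,1)
Rt=rot(12.6,40)@rot(8.8,40).T  # yaw correction world
print("planned turn",3.8)
E
```

```text
top 118 slope x,y deg [-0.47 -0.21] rim z 128.8 rect [ 483.4 -192.1] [103.9  94.3] 9.54
side 251 slope x,y deg [-0.02 -0.07] rim z 126.2 rect [ 484.3 -191.1] [106.   93.4] 8.9
planned turn 3.8
```

```bash
python3 - <<'E'
from plan import *
o=ctrl.get_obs();R=Ro.from_rotvec(o['tool_rot']).as_matrix()
R2=Ro.from_euler('z',3.6,degrees=True).as_matrix()@R
f=lambda x,y,zo:np.array([x,y,zo+.0738])+.019*R2[:,2]
rows([(f(.503,.128,.090),R2)],-1,vmax=.9)
E
```

```text
[[-0.15,0.87,0.11,-0.003,0.0,-0.003,-1],[-0.16,0.87,0.12,-0.003,0.0,-0.004,-1],[-0.15,0.86,0.12,-0.003,0.0,-0.003,-1],[-0.16,0.87,0.12,-0.002,0.0,-0.004,-1],[-0.17,0.87,0.12,-0.003,0.0,-0.003,-1],[-0.16,0.86,0.13,-0.003,0.0,-0.003,-1],[-0.17,0.87,0.12,-0.003,0.0,-0.004,-1],[-0.16,0.86,0.13,-0.003,0.0,-0.003,-1]]
[[-0.18,0.86,0.13,-0.003,0.0,-0.004,-1],[-0.17,0.87,0.13,-0.003,0.0,-0.003,-1],[-0.17,0.86,0.14,-0.003,0.0,-0.003,-1],[-0.18,0.86,0.13,-0.002,0.0,-0.004,-1],[-0.18,0.86,0.14,-0.003,0.0,-0.003,-1],[-0.18,0.86,0.14,-0.003,0.0,-0.004,-1],[-0.19,0.86,0.14,-0.003,0.0,-0.003,-1],[-0.19,0.85,0.14,-0.003,0.0,-0.003,-1]]
[[-0.19,0.86,0.15,-0.003,0.0,-0.004,-1],[-0.19,0.86,0.15,-0.003,0.0,-0.003,-1]]
end [0.515  0.1307 0.1493]
```

jog_arm(
  plan=[
    [-0.15, 0.5, 0.11, -0.003, 0, -0.0035, -1],
    [-0.16, 0.85, 0.12, -0.003, 0, -0.0035, -1],
    [-0.16, 0.87, 0.12, -0.003, 0, -0.0035, -1],
    [-0.16, 0.87, 0.12, -0.003, 0, -0.0035, -1],
    [-0.16, 0.87, 0.12, -0.003, 0, -0.0035, -1],
    [-0.16, 0.87, 0.12, -0.003, 0, -0.0035, -1],
    [-0.16, 0.87, 0.12, -0.003, 0, -0.0035, -1],
    [-0.16, 0.87, 0.12, -0.003, 0, -0.0035, -1],
  ],
)

```text
t: 7.75
tool_pos: [0.5039, -0.0527, 0.1467]
tool_rot: [-0.223, 2.434, 0.08]
contact_force: [0.6, -0.1, -0.9]
opening: 0.0114
grip_force: 60.2
```

jog_arm(
  plan=[
    [-0.18, 0.86, 0.13, -0.003, 0, -0.0035, -1],
    [-0.18, 0.86, 0.13, -0.003, 0, -0.0035, -1],
    [-0.18, 0.86, 0.13, -0.003, 0, -0.0035, -1],
    [-0.18, 0.86, 0.13, -0.003, 0, -0.0035, -1],
    [-0.18, 0.86, 0.14, -0.003, 0, -0.0035, -1],
    [-0.18, 0.86, 0.14, -0.003, 0, -0.0035, -1],
    [-0.19, 0.86, 0.14, -0.003, 0, -0.0035, -1],
    [-0.19, 0.86, 0.14, -0.003, 0, -0.0035, -1],
  ],
)

```text
t: 8.55
tool_pos: [0.5126, 0.089, 0.1485]
tool_rot: [-0.259, 2.432, 0.092]
contact_force: [0.1, 0.2, -1.5]
opening: 0.0113
grip_force: 60.2
```

jog_arm(
  plan=[
    [-0.19, 0.86, 0.15, -0.003, 0, -0.0035, -1],
    [-0.19, 0.86, 0.15, -0.003, 0, -0.0035, -1],
    [-0.05, 0.3, 0.02, 0, 0, 0, -1],
    [0, 0, 0, 0, 0, 0, -1],
  ],
)

```text
t: 8.95
tool_pos: [0.5147, 0.1304, 0.1495]
tool_rot: [-0.27, 2.43, 0.095]
contact_force: [0.4, 1.0, -2.3]
opening: 0.0114
grip_force: 60.2
```

```bash
python3 - <<'E'
from meas import *
o=ctrl.get_obs();R=Ro.from_rotvec(o['tool_rot']).as_matrix();G=o['tool_pos']-.019*R[:,2]
print(o['t'],o['q'].round(2),G.round(4),o['contact_force'],"yaw",np.degrees(np.arctan2(-R[0,1],R[1,1])).round(2),"lean",np.degrees(np.arccos(-R[2,2])).round(2),"roll",R[2,1].round(4))
for n in("top","side"):
    im,d=ctrl.get_image(n);np.savez(f"pics/{n}2.npz",im=im,d=d)
meas(G,R,np.radians(12.4),G[2]-.0738,2)
E
```

```text
8.95 [ 0.05 -0.56  2.37  0.18  0.65 -1.84] [0.5027 0.1277 0.1641] [ 0.38696009  1.03398172 -2.33734372] yaw 12.62 lean 40.03 roll -0.0025
top 91 slope x,y deg [ 1.45 -0.04] rim z 127.8 rect [501.7 127. ] [105.  92.] 12.54
side 165 slope x,y deg [0.26 0.17] rim z 128.0 rect [503.2 126.9] [105.6  96. ] 12.8
```

```bash
python3 - <<'E'
from plan import *
o=ctrl.get_obs();R=Ro.from_rotvec(o['tool_rot']).as_matrix()
R2=Ro.from_euler('z',-.15,degrees=True).as_matrix()@R
f=lambda x,y,zo:np.array([x,y,zo+.0738])+.019*R2[:,2]
rows([(f(.6163,.1532,.080),R2),(f(.6163,.1532,.070),R2)],-1,vmax=.8)
E
```

```text
[[-0.51,0.01,0.52,0.0,0.0,0.0,-1],[-0.51,0.01,0.52,0.001,0.0,0.001,-1],[-0.52,0.01,0.52,0.0,0.0,0.0,-1],[-0.51,0.01,0.52,0.0,0.0,0.0,-1],[-0.51,0.01,0.51,0.0,0.0,0.001,-1],[-0.51,0.01,0.52,0.001,0.0,0.0,-1],[-0.52,0.01,0.52,0.0,0.0,0.0,-1],[-0.51,0.01,0.52,0.0,0.0,0.001,-1]]
[[0.32,0.0,0.38,0.0,0.0,0.0,-1]]
end [0.6283 0.1558 0.1294]
```

jog_arm(
  plan=[
    [-0.51, 0.01, 0.52, 0, 0, 0, -1],
    [-0.51, 0.01, 0.52, 0, 0, 0, -1],
    [-0.51, 0.01, 0.52, 0, 0, 0, -1],
    [-0.51, 0.01, 0.52, 0, 0, 0, -1],
    [-0.51, 0.01, 0.52, 0, 0, 0, -1],
    [-0.51, 0.01, 0.52, 0, 0, 0, -1],
    [-0.51, 0.01, 0.52, 0, 0, 0, -1],
    [-0.51, 0.01, 0.52, 0, 0, 0, -1],
  ],
)

```text
t: 9.85
tool_pos: [0.6292, 0.1549, 0.1394]
tool_rot: [-0.265, 2.429, 0.093]
contact_force: [-0.5, -0.9, -1.1]
opening: 0.0112
grip_force: 60.2
```

jog_arm(
  plan=[
    [0, 0, 0, 0, 0, 0, -1],
    [0, 0, 0, 0, 0, 0, -1],
    [0, 0, 0, 0, 0, 0, -1],
  ],
)

```text
t: 10.15
tool_pos: [0.6279, 0.1554, 0.1394]
tool_rot: [-0.267, 2.429, 0.093]
contact_force: [0.3, -0.4, -1.0]
opening: 0.011
grip_force: 60.2
```

```bash
cat >> meas.py <<'E'
def state(): 
    o=ctrl.get_obs();R=Ro.from_rotvec(o['tool_rot']).as_matrix();G=o['tool_pos']-.019*R[:,2]
    print(o['t'],o['q'].round(2),"G",(G*1000).round(1),"zo",round(G[2]*1000-73.8,1),"F",o['contact_force'].round(1),o['wrist_torque'].round(2),"yaw",np.degrees(np.arctan2(-R[0,1],R[1,1])).round(2),"lean",np.degrees(np.arccos(-R[2,2])).round(2),"roll",R[2,1].round(4))
    return o,R,G
E
python3 - <<'E'
from meas import *
o,R,G=state()
im,d=ctrl.get_image("side");np.savez("pics/side3.npz",im=im,d=d)
cv2.imwrite("pics/hover.png",cv2.resize(im[80:230,260:460,::-1],(800,600),interpolation=cv2.INTER_CUBIC))
rows([(np.array([.6163,.1532,.068+.0738])+.019*R[:,2],R)],-1,vmax=.2)
E
```

```text
10.15 [ 0.09 -0.18  2.11  0.16  0.52 -1.8 ] G [616.  152.8 153.9] zo 80.1 F [ 0.3 -0.4 -1. ] [-0.07  0.46 -0.03] yaw 12.46 lean 40.11 roll -0.0029
[[0.1,0.0,0.12,0.0,0.0,0.0,-1],[0.09,0.01,0.12,0.0,0.0,0.0,-1],[0.1,0.0,0.12,0.0,0.0,0.0,-1],[0.09,0.0,0.12,0.0,0.0,0.0,-1]]
end [0.6283 0.1558 0.1273]
```

View pics/hover.png

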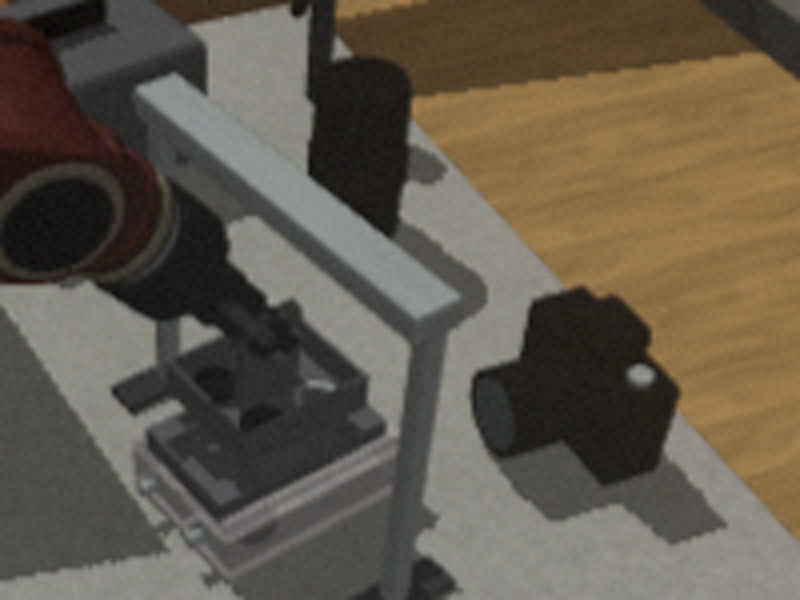

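The picture shows the tray at about (280,385), hovering over the sockets, with the hand in front of the bar. Lower slowly, 2 to 3 mm per row.

jog_arm(
  plan=[
    [0.09, 0, 0.12, 0, 0, 0, -1],
    [0.09, 0, 0.12, 0, 0, 0, -1],
    [0.1, 0.01, 0.12, 0, 0, 0, -1],
    [0.1, 0, 0.12, 0, 0, 0, -1],
    [0, 0, 0, 0, 0, 0, -1],
  ],
)

```text
t: 10.7
tool_pos: [0.6283, 0.1563, 0.1264]
tool_rot: [-0.268, 2.43, 0.094]
contact_force: [-0.3, 0.5, -1.7]
opening: 0.0109
grip_force: 60.3
```

jog_arm(
  plan=[
    [0.05, 0, 0.06, 0, 0, 0, -1],
    [0.05, 0, 0.06, 0, 0, 0, -1],
    [0.05, 0, 0.06, 0, 0, 0, -1],
    [0, 0, 0, 0, 0, 0, -1],
  ],
)

```text
t: 11.1
tool_pos: [0.6287, 0.1562, 0.1224]
tool_rot: [-0.267, 2.429, 0.094]
contact_force: [0.3, -0.2, -1.7]
opening: 0.0113
grip_force: 60.2
```

```bash
python3 -c "
from meas import *
state()"
```

```text
11.1 [ 0.1  -0.15  2.12  0.17  0.48 -1.81] G [616.8 153.6 137. ] zo 63.2 F [ 0.3 -0.2 -1.7] [-0.08  0.48  0.03] yaw 12.51 lean 40.12 roll -0.003
```

No contact at z≈63 mm, so it's probably entering. Continue.

jog_arm(
  plan=[
    [0.05, 0, 0.06, 0, 0, 0, -1],
    [0.05, 0, 0.06, 0, 0, 0, -1],
    [0, 0, 0, 0, 0, 0, -1],
  ],
)

```text
t: 11.4
tool_pos: [0.6287, 0.1562, 0.1193]
tool_rot: [-0.267, 2.429, 0.093]
contact_force: [-0.0, -0.4, -1.0]
opening: 0.0114
grip_force: 60.2
```

jog_arm(
  plan=[
    [0.05, 0, 0.06, 0, 0, 0, -1],
    [0.05, 0, 0.06, 0, 0, 0, -1],
    [0, 0, 0, 0, 0, 0, -1],
  ],
)

```text
t: 11.7
tool_pos: [0.6287, 0.1562, 0.1161]
tool_rot: [-0.267, 2.429, 0.094]
contact_force: [-0.6, 0.1, -2.4]
opening: 0.0107
grip_force: 60.2
```

```bash
python3 -c "
from meas import *
state()"
```

```text
11.7 [ 0.1  -0.14  2.12  0.17  0.47 -1.82] G [616.8 153.6 130.7] zo 56.9 F [-0.6  0.1 -2.4] [-0.14  0.43  0.04] yaw 12.5 lean 40.11 roll -0.003
```

jog_arm(
  plan=[
    [0.04, 0, 0.05, 0, 0, 0, -1],
    [0, 0, 0, 0, 0, 0, -1],
  ],
)

```text
t: 11.9
tool_pos: [0.6289, 0.1562, 0.1151]
tool_rot: [-0.267, 2.429, 0.094]
contact_force: [-0.2, 0.6, -0.7]
opening: 0.0111
grip_force: 60.2
```

jog_arm(
  plan=[
    [0.03, 0, 0.03, 0, 0, 0, -1],
    [0, 0, 0, 0, 0, 0, -1],
  ],
)

```text
t: 12.1
tool_pos: [0.6289, 0.1562, 0.1143]
tool_rot: [-0.267, 2.429, 0.093]
contact_force: [1.4, -0.1, -1.0]
opening: 0.0112
grip_force: 60.2
```

jog_arm(
  plan=[
    [0.03, 0, 0.03, 0, 0, 0, -1],
    [0, 0, 0, 0, 0, 0, -1],
  ],
)

```text
t: 12.3
tool_pos: [0.629, 0.1562, 0.1138]
tool_rot: [-0.267, 2.428, 0.094]
contact_force: [0.1, -0.2, -0.7]
opening: 0.011
grip_force: 60.2
```

```bash
python3 -c "
from meas import *
state()"
```

```text
12.3 [ 0.1  -0.14  2.12  0.17  0.46 -1.82] G [617.  153.6 128.4] zo 54.6 F [ 0.1 -0.2 -0.7] [-0.05  0.34  0.05] yaw 12.5 lean 40.18 roll -0.0031
```

jog_arm(
  plan=[
    [0.03, 0, 0.03, 0, 0, 0, -1],
    [0, 0, 0, 0, 0, 0, -1],
  ],
)

```text
t: 12.5
tool_pos: [0.6293, 0.1563, 0.1138]
tool_rot: [-0.267, 2.427, 0.093]
contact_force: [-2.4, 0.3, 2.3]
opening: 0.0109
grip_force: 60.9
```

jog_arm(
  plan=[
    [0.03, 0, 0.03, 0, 0, 0, -1],
    [0, 0, 0, 0, 0, 0, -1],
  ],
)

```text
t: 12.7
tool_pos: [0.6297, 0.1564, 0.1137]
tool_rot: [-0.267, 2.425, 0.093]
contact_force: [-3.0, 0.9, 6.5]
opening: 0.011
grip_force: 61.5
```

```bash
python3 - <<'E'
from meas import *
o,R,G=state()
for n in("top","side"):
    im,d=ctrl.get_image(n);np.savez(f"pics/{n}4.npz",im=im,d=d)
meas(G,R,np.radians(12.5),.055,4)
im=np.load("pics/side4.npz")['im']
cv2.imwrite("pics/home.png",cv2.resize(im[130:220,280:400,::-1],(800,600),interpolation=cv2.INTER_CUBIC))
E
```

```text
12.7 [ 0.1  -0.13  2.12  0.17  0.46 -1.82] G [617.7 153.7 128.2] zo 54.4 F [-3.   0.9  6.5] [-0.07  0.35  0.1 ] yaw 12.51 lean 40.32 roll -0.0035
top 33 slope x,y deg [1.49 0.05] rim z 93.2 rect [614.5 152.4] [100.8  91.7] 12.56
side 152 slope x,y deg [ 0.36 -0.32] rim z 91.7 rect [618.4 154.5] [120.  97.] 12.96
```

View pics/home.png

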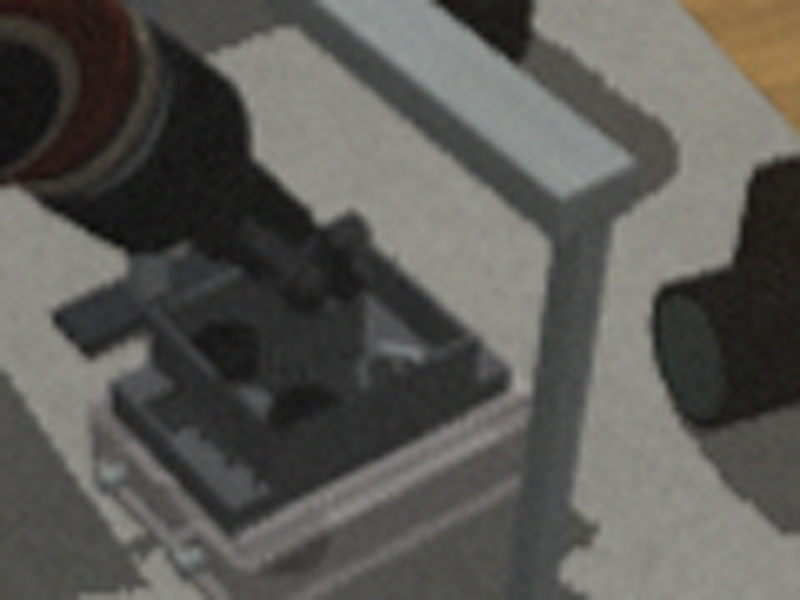

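The picture shows the tray seated flush on the socket tray around (310,370), with rim z ≈ 92.5 mm as expected for home and a firm 6.5 N contact. Relax, release and retreat along the lean.

jog_arm(
  plan=[
    [-0.03, 0, -0.03, 0, 0, 0, -1],
    [0, 0, 0, 0, 0, 0, -1],
    [0, 0, 0, 0, 0, 0, -0.2],
    [0, 0, 0, 0, 0, 0, 0],
    [0, 0, 0, 0, 0, 0, 0],
    [0, 0, 0, 0, 0, 0, 0],
  ],
)

```text
t: 13.4
tool_pos: [0.6285, 0.1561, 0.1122]
tool_rot: [-0.267, 2.429, 0.093]
contact_force: [-0.0, -0.0, 0.9]
opening: 0.0427
grip_force: 0.0
```

jog_arm(
  plan=[
    [0, 0, -0.3, 0, 0, 0, 0],
    [0, 0, -0.6, 0, 0, 0, 0],
    [0, 0, -0.8, 0, 0, 0, 0],
    [0, 0, -0.8, 0, 0, 0, 0],
    [0, 0, -0.8, 0, 0, 0, 0],
    [0, 0, -0.8, 0, 0, 0, 0],
    [0, 0, -0.6, 0, 0, 0, 0],
    [0, 0, 0, 0, 0, 0, 0],
  ],
)

```text
t: 14.2
tool_pos: [0.5698, 0.1432, 0.187]
tool_rot: [-0.267, 2.424, 0.093]
contact_force: [-0.0, -0.2, -0.4]
opening: 0.043
grip_force: 0.0
```

```bash
python3 - <<'E'
from meas import *
state(); G=np.array([.617,.1536,.128])
for n in("top","side"):
    im,d=ctrl.get_image(n);np.savez(f"pics/{n}5.npz",im=im,d=d)
meas(G,None,np.radians(12.5),.055,5)
E
```

```text
14.2 [ 0.08 -0.42  2.21  0.15  0.65 -1.8 ] G [557.8 140.6 201.5] zo 127.7 F [-0.  -0.2 -0.4] [-0.08  0.24 -0.02] yaw 12.5 lean 40.38 roll -0.0037
top 57 slope x,y deg [ 0.59 -0.17] rim z 93.2 rect [610.7 151.3] [108.5  92. ] 12.3
side 146 slope x,y deg [0.23 0.24] rim z 92.2 rect [615.  151.2] [115.4  95.6] 9.8
```

The tray is seated, level (rim at 92–93 mm), released, and the arm is clear.

```bash
python3 -c "
from station import ctrl
print(ctrl.finish_job())"
```

```text
the job is handed in; nothing more can be done
None
```

The grey cap tray is stacked in the socket tray's sockets, measuring flush and level to camera accuracy. It has been released with the arm clear, and the job was handed in at about 14 s; no verdict came back.

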